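# Check a hot tea ball, then hold its dish up to the fan

## Robot

A 6-joint arm with a two-finger parallel gripper is mounted at the origin on the work surface. World frame = base frame: x ahead of the robot, y to its left, z up, the work surface at z = 0. Lengths are in m, angles in rad, forces in N, time in s.
With the tool pointing down it reaches from about 0.425 to 0.95 m from the base axis. Payload 3.5 kg.
Tool frame: the origin (TCP) lies at the very end of the fingers, on their centre line; the grasp point (between the pads) lies 19 mm behind it (ctrl.grip_point_offset is the distance from the TCP to the grasp point, in m); z points along the fingers, y is the line along which they close (so a half turn about z gives the same grasp; the last joint's range is limited). The gripper opens to 85 mm and grips with 20 to 120 N. Pads are 22 mm wide; open, the fingers measure 114 mm over their backs; the gripper's body (76 mm by 85 mm) begins 54 mm behind the grasp point. The pads swing forward as they close: fully open they stand 13 mm farther back than shut.
Start: joints at [-1.452, 0.286, 1.577, -0, 1.279, -0.15], TCP at [0.179, -0.651, 0.231] pointing down, gripper open.
Joint ranges: [-2.77, 2.77], [-0.9, 2.22], [0.21, 2.48], [-1.53, 4.67], [0.24, 2.81], [-2.84, 2.84]. Speed limits (rad/s): [2.79, 2.79, 3.14, 3.14, 3.14, 3.14].

## Interface

Orientations are given as a unit quaternion [x, y, z, w].
In Python, from plant import ctrl gives the robot as it stands. The module is installed in compiled form; this text tells all that it offers.
- The arm moves only by the shell command python3 -m pendant 'ROWS' [OPENING] [FORCE]. ROWS is JSON, a list of rows, each an object of numbers: "dx", "dy", "dz": the shift along the tool's x, y, z in cm; "twist": the turn about the tool's z in degrees. A call has 1 to 10 rows; each row is the pose to reach, as a shift and turn from the pose commanded when the call began, along the tool's axes at that moment; what a row does not reach only later rows make up. A row lasts 1/8 s, in which the tool goes at most 62.5 mm and 10.7 degrees, less where a joint would pass 70% of its speed; a pose out of reach is approached as far as the arm can. A call with a gripper value outside its range is refused whole. OPENING is the opening in per cent of the stroke, from 0 (shut) to 100 (fully open), set as the call begins (- or left out, the last holds). The fingers move at their own pace and stop on an object; FORCE is the grip in N (left out, the last holds). Time passes only in rows, so rows that repeat a pose let the fingers close. It gives the time, the measured TCP pose, the force, the opening and the grip force at its end, in the units of the state.
- ctrl.get_state(): the state, without advancing time (a new reading comes with each control period).
- ctrl.read_camera(name): name is "scene" or "top"; returns a dict with "img" (400x640x3 uint8, red, green, blue), "depth" (400x640 float32, m along the optical axis (not along the pixel's ray), 0 where there is no reading), "camera_matrix" (3x3 intrinsics, pixels), "xyz" and "rotation" of the camera in the world. Camera axes: x right, y up, looking along -z (the intrinsics and any distortion apply to the point x, -y, -z); pixel columns grow to the right and rows downward; lengths in m; the calibration is good to about 2 mm. A picture is of the moment at which its call begins.
- ctrl.sign_off(): hands the job in; it is judged then, once.
The state is a dict: "time": time; "qpos": joint angles; "dq": joint speeds; "joint_efforts": joint torques, N m; "eef_pos": TCP position; "tcp_rot": TCP orientation; "contact_force": force on the tool from outside, world axes, zero at the start; "wrist_torque": the same for the moment, N m; "opening": opening from 0.0 (shut) to 1.0 (fully open); "finger_force": force on a finger pad.
Only numpy, scipy, OpenCV 4.12 (cv2) and the standard library are available. Lean on these libraries where they do the work, as an engineer would, in place of code of your own. Each camera call takes 0.05 s, during which the arm holds its last target. There are 200 camera calls.

## Task

Pick up the thermometer from its grey mat and point its lens straight at the steel ball in the dish from roughly 10 cm away, holding the aim still for about two seconds without touching ball or dish, then lay it back on the middle of its mat and let go. Then take the dish by its wooden bridge handle, lift it straight up about 10 cm off the cork trivet, and only then turn it a quarter turn (clockwise seen from above) so that its blue lip faces the fan, keeping the dish level and the loose ball in the middle all the while. Finish still holding the dish there, level and still, over the trivet, so that I can switch the fan on; leave the other things on the counter as they are.

Things in the scene. Friction and masses are not known exactly. Their poses are not given: they have to be found in the camera images.
- thermometer_center (a point): centre of the loose infrared thermometer, a bar 150 long x 26 wide x 28 mm tall (90 g), white with an orange front end and a black round lens; lies flat on the mat, this point 14 mm above its underside. x runs along the bar towards the lens, z up
- thermometer: the same thermometer; origin at the centre of its underside, same axes
- lens (a point): the thermometer's lens: centre of its front face, 75 mm ahead (+x) of its centre; it looks along +x
- mat: dark grey mat fixed on the counter where the thermometer lives, 200 (x) x 100 (y) x 4 mm; origin at the centre of its underside
- ball: the loose steel tea ball, 42 mm in diameter (about 60 g), resting in the middle of the dish, its centre 30 mm above the dish's underside; origin at its centre; it rolls freely, so its axes mean nothing
- dish: loose white round dish (350 g), 158 mm across, 24 mm tall at the rim, its inside dished (5 degrees slope to 35 mm from the centre, 16 degrees beyond), standing on the trivet. Origin at the centre of its underside; +x points to its blue lip (a flat tab 44 mm wide, 23 mm above the underside, reaching 93 mm from the centre), z up. A bridge handle spans it along y: two thin steel posts at y = +73 and -73 mm and a wooden bar across the top
- dish_handle (a point): middle of the wooden bar, straight above the dish's centre and 103 mm above its underside; the bar is 14 mm thick (along the dish's x), 16 mm tall and 156 mm long (along the dish's y), with 44 mm of free room under it above the ball; same axes as the dish
- trivet: round cork trivet fixed on the counter, 140 mm across, 10 mm thick; origin at the centre of its underside; its +x points to the fan
- fan_hub (a point): centre of the front of the small white fan (fixed, about 205 mm tall, 190 mm wide), 125 mm above the counter and about 235 mm from the trivet's centre; the fan faces the trivet along its own -x
- kettle: steel kettle, 180 mm across, 220 mm tall, a bystander; origin at the centre of its underside
- bowl: olivewood bowl, 160 mm across, 60 mm tall, a bystander; origin at the centre of its underside
- pitcher: ribbed glass pitcher, 112 mm across, 200 mm tall, a bystander; origin at the centre of its underside
- jar: amber jar, 90 mm across, 140 mm tall, a bystander; origin at the centre of its underside
Not all that is in view belongs to the job. What is shaped like the dish but pink, purple or red is not meant.

How it is judged:
By the outcome, as a careful person would: the job done as asked, in the order asked, and still so for the second after the job is handed in, while the arm keeps its last pose, push and grip.
It also fails if it takes over 61 s, if anything falls off the work surface, if the arm or the gripper's body presses on something with over 40 N, if the wrist force passes 120 N, or if a joint passes its speed limit or range.

## Working session

There is one attempt and no reset: what is moved stays moved. The work goes in short steps, Python scripts to look and compute and a shell command to move; the robot and the scene stay as the last step left them, time stands still between calls to the robot, and variables do not carry over. Pictures are saved under pics/ and viewed, at most 10 in all, crops included, and the job is handed in when it is done.

```bash
mkdir -p pics
cat > h.py <<'E'
import numpy as np, cv2
from plant import ctrl
def cam(n):
    c=ctrl.read_camera(n); return c
def pts(c):
    """world xyz for every pixel from depth"""
    K=np.array(c["camera_matrix"]);h,w=c["depth"].shape
    u,v=np.meshgrid(np.arange(w),np.arange(h));d=c["depth"]
    p=np.stack([(u-K[0,2])/K[0,0]*d,-(v-K[1,2])/K[1,1]*d,-d],-1)
    return p@np.array(c["rotation"]).T+np.array(c["xyz"])
def ray(c,u,v,z):
    K=np.array(c["camera_matrix"]);r=np.array(c["rotation"])@np.array([(u-K[0,2])/K[0,0],-(v-K[1,2])/K[1,1],-1])
    o=np.array(c["xyz"]);return o+r*(z-o[2])/r[2]
E
python3 - <<'E'
from h import *
print({k:np.round(v,3) if not isinstance(v,(float,int)) else v for k,v in ctrl.get_state().items()})
ims=[]
for n in("scene","top"):
    c=cam(n);np.savez(n+"0.npz",**c);print(n,list(c.keys()),c["xyz"],np.round(c["rotation"],3).tolist(),np.round(c["camera_matrix"],1).tolist())
    cv2.imwrite(f"pics/{n}0.png",c["img"][...,::-1])
E
```

```text
{'time': 0.0, 'qpos': array([-1.452,  0.287,  1.578, -0.   ,  1.279, -0.15 ]), 'dq': array([-0.001, -0.001,  0.001,  0.001,  0.001, -0.001]), 'joint_efforts': array([-0.0000e+00, -4.0598e+01, -2.9263e+01, -0.0000e+00,  6.0000e-03,
        0.0000e+00]), 'eef_pos': array([ 0.179, -0.65 ,  0.23 ]), 'tcp_rot': array([ 0.991,  0.134,  0.   , -0.001]), 'contact_force': array([-0.256,  0.278, -0.647]), 'wrist_torque': array([-0.018,  0.021,  0.014]), 'finger_force': 0.0, 'opening': 1.0021308196899614}
scene ['img', 'depth', 'camera_matrix', 'xyz', 'rotation'] [ 0.64788584 -1.17789488  0.9427093 ] [0.447, 0.037, 0.056, 0.892] [[448.3, 0.0, 320.9], [0.0, 448.3, 190.4], [0.0, 0.0, 1.0]]
top ['img', 'depth', 'camera_matrix', 'xyz', 'rotation'] [ 0.28002766 -0.08376728  1.51703402] [-0.051, 0.053, 0.708, -0.702] [[400.5, 0.0, 317.1], [0.0, 400.5, 198.3], [0.0, 0.0, 1.0]]
```

View pics/scene0.png

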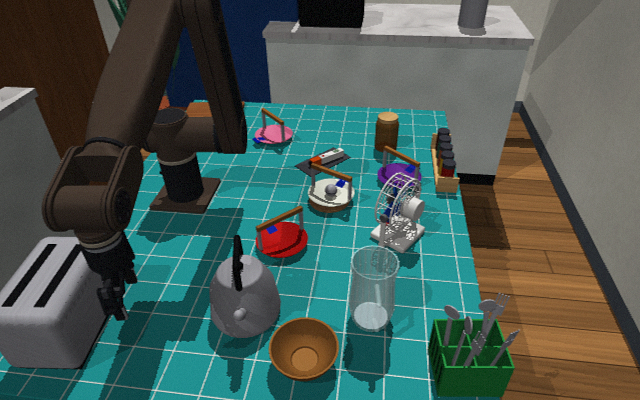

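View pics/top0.png

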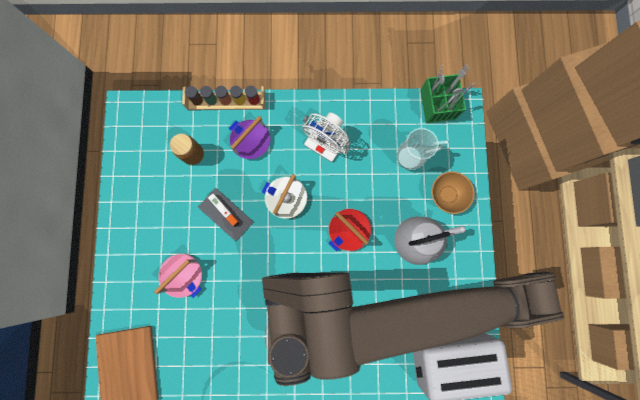

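The scene view (image 1) shows the white dish with the ball at (331,190), the thermometer at (327,157) and the fan at (400,215). In the top view (image 2) the dish is at (287,197) with its blue lip at (270,188). The thermometer is at (224,210) with its orange front at (233,220), and the fan is at (325,137).

Dish candidates in the top view: white (287,197), purple (250,138), red (350,230), pink (181,276). The white one fits: it holds the ball and stands on the trivet in front of the fan.

```bash
sed -i 's/^from plant/from scipy.spatial.transform import Rotation as R\nfrom plant/; s/np.array(c\["rotation"\])/R.from_quat(c["rotation"]).as_matrix()/' h.py
python3 - <<'E'
from h import *
c=dict(np.load("top0.npz"));s=dict(np.load("scene0.npz"))
for n,c in(("top",c),("scene",s)):
    P=pts(c);hsv=cv2.cvtColor(c["img"],cv2.COLOR_RGB2HSV);H,S,V=[hsv[...,i].astype(int) for i in range(3)];Z=P[...,2]
    v,u=np.mgrid[0:400,0:640]
    box=lambda a,b,cc,d:(u>=a)&(u<=cc)&(v>=b)&(v<=d)
    D=box(255,165,318,228) if n=="top" else box(300,155,362,216)
    T=box(192,180,260,245) if n=="top" else box(290,142,355,178)
    print(n,"counter z",np.round(np.median(Z[box(300,100,500,260)&(H>80)&(H<95)]) ,4))
    def rep(name,m,rect=True):
        q=P[m]
        if len(q)<4: print(name,len(q));return
        r=cv2.minAreaRect((q[:,:2]*1000).astype(np.float32))
        e=cv2.PCACompute((q[:,:2]*1000).astype(np.float32),None)[1][0]
        print(name,len(q),"med",np.round(np.median(q,0),4),"rect c",np.round(r[0],1),np.round(r[1],1),"pca",np.round(np.degrees(np.arctan2(e[1],e[0])),1))
    rep("handle",D&(Z>.105)&(Z<.13))
    blue=(H>105)&(H<130)&(S>120)
    rep("lip",D&blue)
    rep("dish",D&(Z>.015)&(Z<.045)&~blue)
    rep("rim",D&(Z>.029)&(Z<.042)&~blue)
    rep("thermo",T&(Z>.024)&(Z<.045))
    rep("orange",T&(H<15)&(S>130)&(V>80))
    rep("white",T&(S<60)&(V>130)&(Z>.02))
    rep("matdark",T&(S<70)&(V<110)&(Z<.02))
    rep("mat+th",T&~((H>75)&(H<100)&(S>90)))
    F=box(295,105,355,165) if n=="top" else box(368,170,430,252)
    rep("fan",F&(Z>.03)&(Z<.3)); rep("fanbase",F&(S<40)&(V>150)&(Z>.005)&(Z<.05))
c=dict(np.load("top0.npz"))["img"][...,::-1]; s=dict(np.load("scene0.npz"))["img"][...,::-1]
a=cv2.resize(c[100:250,190:360],None,fx=3.5,fy=3.5,interpolation=cv2.INTER_CUBIC)
cv2.imwrite("pics/crop1.png",a)
b=cv2.resize(s[140:260,285:435],None,fx=5,fy=5,interpolation=cv2.INTER_CUBIC)
cv2.imwrite("pics/crop2.png",b)
E
```

```text
top counter z 0.0002
handle 188 med [0.5065 0.0262 0.1194] rect c [505.8  26.9] [ 14.4 154.1] pca -26.4
lip 86 med [0.5381 0.0914 0.0311] rect c [538.7  94.5] [51.  42.2] pca 62.8
dish 1092 med [0.5027 0.0234 0.0283] rect c [505.8  28.5] [156.3 154.3] pca 65.1
rim 480 med [0.4993 0.027  0.0323] rect c [506.   26.7] [155.2 155. ] pca 65.3
thermo 269 med [0.4604 0.2615 0.0313] rect c [460.5 261.8] [150.6  26.3] pca 41.9
orange 81 med [0.4256 0.2285 0.0311] rect c [429.4 236.7] [59.5 28.5] pca 45.4
white 188 med [0.4786 0.2774 0.0313] rect c [381.5 124.4] [460.3  50.7] pca 55.2
matdark 583 med [0.4282 0.2199 0.0031] rect c [459.5 242.5] [207.1  92.6] pca 30.9
mat+th 1559 med [0.4471 0.2561 0.0034] rect c [367.  176.2] [485.2 255.4] pca 53.7
fan 1104 med [ 0.7262 -0.1272  0.1431] rect c [ 732.7 -127.2] [190.5 116.7] pca 58.9
fanbase 406 med [ 0.707  -0.1217  0.0214] rect c [ 720.1 -136.9] [209.7 127.3] pca 68.1
scene counter z -0.0019
handle 244 med [0.5045 0.0204 0.1164] rect c [504.7 -49.1] [141.5 231.5] pca -29.6
lip 59 med [0.5335 0.0817 0.0294] rect c [502.6 111.8] [ 60.3 266.3] pca 116.6
dish 1009 med [0.4862 0.0311 0.0274] rect c [491.2 114.2] [153.5 334.6] pca 106.1
rim 372 med [0.4806 0.0205 0.0315] rect c [495.5 104.9] [153.4 314.8] pca 106.7
thermo 176 med [0.4597 0.2565 0.0294] rect c [504.2 218. ] [143.5 167.6] pca 42.4
orange 103 med [0.4343 0.2224 0.0294] rect c [ 584.4 -436.4] [ 129.2 1482.8] pca 104.5
white 84 med [0.4743 0.2737 0.0301] rect c [475.4 273.9] [97.1 32.6] pca 39.3
matdark 391 med [0.4624 0.2462 0.0024] rect c [481.3 226.5] [196.6 197.9] pca 35.1
mat+th 1003 med [0.4651 0.2293 0.0146] rect c [ 590.6 -365.7] [ 249.2 1609.3] pca 98.6
fan 1905 med [ 0.7191 -0.1567  0.1374] rect c [ 729.1 -140. ] [549.3 121.4] pca 74.0
fanbase 313 med [ 0.7405 -0.1263  0.0202] rect c [761.1 -41.3] [360.2 134.5] pca 24.4
```

View pics/crop1.png

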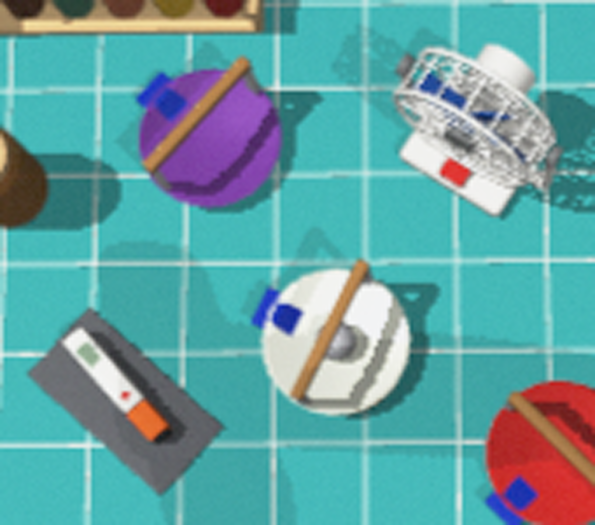

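View pics/crop2.png

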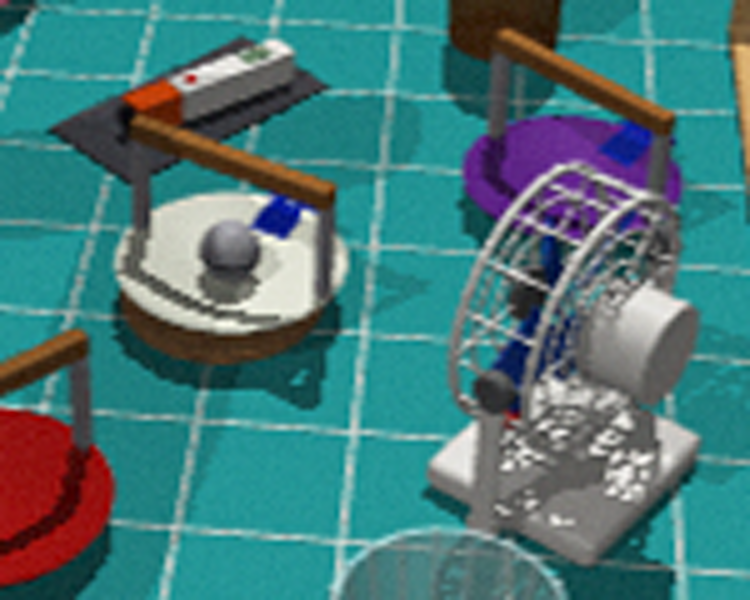

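The crops confirm it: the white dish with the ball stands on the cork trivet. Its lip, at crop (285,315), points up-left. The thermometer's orange end points away from the dish. The mat's corners are at crop (90,308), (225,428), (162,495) and (28,374). The fan's front base edge runs from (400,152) to (500,215).

```bash
cat >> h.py <<'E'
def go(x,y,z,a):
    """shift/twist (cm, deg) from the present pose to TCP x,y,z with tool-x yaw a (deg), tool down"""
    s=ctrl.get_state();M=R.from_quat(s["tcp_rot"]).as_matrix()
    a0=np.degrees(np.arctan2(M[1,0],M[0,0]));d=M.T@(np.array([x,y,z])-s["eef_pos"])*100
    tw=-((a-a0+180)%360-180)
    print("t",round(s["time"],2),"tcp",np.round(s["eef_pos"],4),"yaw",round(a0,2),"-> d",np.round(d,2),"twist",round(tw,1))
E
python3 - <<'E'
from h import *
c=dict(np.load("top0.npz"));P=pts(c)
f=lambda p,z:ray(c,190+(p[0]+.5)/3.5-.5,100+(p[1]+.5)/3.5-.5,z)[:2]
m=[f(p,.004) for p in((90,308),(225,428),(162,495),(28,374))]
print("mat",np.round(np.mean(m,0),4),[np.round(np.linalg.norm(m[i]-m[(i+1)%4]),3) for i in range(4)],[np.round(np.degrees(np.arctan2(*(m[i]-m[(i+1)%4])[::-1])),1) for i in range(4)])
hsv=cv2.cvtColor(c["img"],cv2.COLOR_RGB2HSV)
v,u=np.mgrid[0:400,0:640];F=(u>295)&(u<355)&(v>105)&(v<165)&(P[...,2]>.15)&(P[...,2]<.23)
q=(P[F][:,:2]*1000).astype(np.float32);print("cage",cv2.minAreaRect(q),P[F][:,2].max())
e=[f(p,.02) for p in((400,152),(500,215))];mid=np.mean(e,0);d=e[1]-e[0]
D=np.array([.5058,.0268]);print("base edge",np.round(e,3),"yaw",np.degrees(np.arctan2(d[1],d[0]))+90,"bearing",np.degrees(np.arctan2(*(mid-D)[::-1])),np.linalg.norm(mid-D))
w=cv2.minAreaRect(q)[0];w=np.array(w)/1000-D;print("cage bearing",np.degrees(np.arctan2(w[1],w[0])),np.linalg.norm(w))
# kettle height
K=(u>385)&(u<470)&(v>210)&(v<270);print("kettle top",np.percentile(P[K][:,2],99), "gpo",ctrl.grip_point_offset)
go(.179,-.651,.36,15.4);go(.5,-.35,.36,15.4);go(.5,0,.36,42);go(.4605,.2618,.15,42)
E
```

```text
mat [0.4473 0.258 ] [np.float64(0.2), np.float64(0.098), np.float64(0.199), np.float64(0.097)] [np.float64(48.4), np.float64(-42.9), np.float64(-131.7), np.float64(137.9)]
cage ((740.2098388671875, -131.90170288085938), (153.47723388671875, 99.73099517822266), 56.632957458496094) 0.2120357523558527
base edge [[ 0.719 -0.041]
 [ 0.647 -0.15 ]] yaw -33.411195886640684 bearing -34.60369999987367 0.21489169747011808
cage bearing -34.099046449100065 0.28307985278897074
kettle top 0.21855036247207923 gpo 0.0187
t 0.1 tcp [ 0.1792 -0.6501  0.23  ] yaw 15.4 -> d [ -0.04   0.05 -13.  ] twist -0.0
t 0.1 tcp [ 0.1792 -0.6501  0.23  ] yaw 15.4 -> d [ 38.9  -20.45 -12.94] twist -0.0
t 0.1 tcp [ 0.1792 -0.6501  0.23  ] yaw 15.4 -> d [ 48.19 -54.19 -12.86] twist -26.6
t 0.1 tcp [ 0.1792 -0.6501  0.23  ] yaw 15.4 -> d [ 51.33 -80.43   8.2 ] twist -26.6
```

```bash
python3 -m pendant '[{"dz":-6},{"dx":4,"dy":-2,"dz":-12},{"dx":9,"dy":-5,"dz":-13},{"dx":15,"dy":-8,"dz":-13},{"dx":21,"dy":-11,"dz":-13},{"dx":27,"dy":-14,"dz":-13},{"dx":32,"dy":-17,"dz":-13},{"dx":37,"dy":-20,"dz":-13},{"dx":39,"dy":-25,"dz":-13},{"dx":41,"dy":-31,"dz":-13}]' 100 60
python3 -c "
from h import *
go(.5,0,.30,42);go(.4605,.2618,.1,42)"
```

```text
t 0.1 tcp [ 0.1792 -0.6501  0.23  ] yaw 15.4 -> d [ 48.19 -54.18  -6.86] twist -26.6
t 0.1 tcp [ 0.1792 -0.6501  0.23  ] yaw 15.4 -> d [ 51.33 -80.42  13.2 ] twist -26.6$[0]: bad value
```

```bash
python3 -m pendant '[{"dx":0,"dy":0,"dz":-6,"twist":0},{"dx":4,"dy":-2,"dz":-12,"twist":0},{"dx":9,"dy":-5,"dz":-13,"twist":0},{"dx":15,"dy":-8,"dz":-13,"twist":0},{"dx":21,"dy":-11,"dz":-13,"twist":0},{"dx":27,"dy":-14,"dz":-13,"twist":0},{"dx":32,"dy":-17,"dz":-13,"twist":0},{"dx":37,"dy":-20,"dz":-13,"twist":0},{"dx":39,"dy":-25,"dz":-13,"twist":0},{"dx":41,"dy":-31,"dz":-13,"twist":0}]' 100 60
python3 -c "
from h import *
go(.5,0,.30,42);go(.4605,.2618,.1,42)"
```

```text
time: 1.35
eef_pos: [0.4926, -0.2421, 0.3602]
tcp_rot: [0.991, 0.134, -0.0, -0.001]
contact_force: [0.8, -0.0, -0.3]
opening: 0.999
finger_force: 0.0
t 1.35 tcp [ 0.4926 -0.2421  0.3602] yaw 15.43 -> d [  7.16 -23.13   6.06] twist -26.6
t 1.35 tcp [ 0.4926 -0.2421  0.3602] yaw 15.43 -> d [ 10.33 -49.39  26.09] twist -26.6
```

```bash
python3 -m pendant '[{"dx":1,"dy":-6,"dz":0,"twist":-5},{"dx":3,"dy":-12,"dz":0,"twist":-10},{"dx":4,"dy":-18,"dz":0,"twist":-15},{"dx":6,"dy":-24,"dz":0,"twist":-20},{"dx":7,"dy":-30,"dz":2,"twist":-26.6},{"dx":8,"dy":-36,"dz":4,"twist":-26.6},{"dx":9,"dy":-41,"dz":8,"twist":-26.6},{"dx":10,"dy":-46,"dz":12,"twist":-26.6},{"dx":10.3,"dy":-49.2,"dz":17,"twist":-26.6},{"dx":10.3,"dy":-49.2,"dz":22,"twist":-26.6}]'
python3 -c "
from h import *
go(.4605,.2618,.06,42);go(.4605,.2618,.006,42)"
```

```text
time: 2.6
eef_pos: [0.46, 0.2596, 0.1399]
tcp_rot: [0.933, 0.36, 0.0, -0.0]
contact_force: [1.1, -0.3, 0.1]
opening: 1.001
finger_force: 0.0
t 2.6 tcp [0.46   0.2596 0.1399] yaw 42.21 -> d [ 0.18 -0.13  7.99] twist 0.2
t 2.6 tcp [0.46   0.2596 0.1399] yaw 42.21 -> d [ 0.18 -0.13 13.39] twist 0.2
```

```bash
python3 -m pendant '[{"dx":0.2,"dy":-0.1,"dz":4,"twist":0.2},{"dx":0.2,"dy":-0.1,"dz":8,"twist":0.2},{"dx":0.2,"dy":-0.1,"dz":11,"twist":0.2},{"dx":0.2,"dy":-0.1,"dz":12.6,"twist":0.2},{"dx":0.2,"dy":-0.1,"dz":13.3,"twist":0.2},{"dx":0.2,"dy":-0.1,"dz":13.3,"twist":0.2}]'
python3 -c "
from h import *
go(.4605,.2618,.006,42)"
```

```text
time: 3.35
eef_pos: [0.462, 0.2596, 0.0087]
tcp_rot: [0.934, 0.357, 0.0, 0.0]
contact_force: [-0.6, -0.2, -0.5]
opening: 0.999
finger_force: 0.0
t 3.35 tcp [0.462  0.2596 0.0087] yaw 41.8 -> d [ 0.03 -0.27  0.27] twist -0.2
```

```bash
python3 -m pendant '[{"dx":0,"dy":0,"dz":0,"twist":0},{"dx":0,"dy":0,"dz":0,"twist":0},{"dx":0,"dy":0,"dz":0,"twist":0},{"dx":0,"dy":0,"dz":0,"twist":0},{"dx":0,"dy":0,"dz":0,"twist":0},{"dx":0,"dy":0,"dz":0,"twist":0}]' 0 60
python3 -c "
from h import *
go(.4605,.2618,.006,42)"
```

```text
time: 4.1
eef_pos: [0.4623, 0.2597, 0.0091]
tcp_rot: [0.934, 0.357, 0.001, 0.0]
contact_force: [-1.3, 0.3, 6.5]
opening: 0.297
finger_force: 60.1
t 4.1 tcp [0.4623 0.2597 0.0091] yaw 41.8 -> d [ 0.   -0.28  0.31] twist -0.2
```

```bash
python3 -m pendant '[{"dx":0,"dy":0,"dz":-0.8,"twist":0},{"dx":0,"dy":0,"dz":-1.8,"twist":0},{"dx":0,"dy":0,"dz":-2.3,"twist":0},{"dx":0,"dy":0,"dz":-2.3,"twist":0}]'
python3 -c "
from h import *
go(.4724,.1986,.031,101)"
```

```text
time: 4.6
eef_pos: [0.4619, 0.2596, 0.0319]
tcp_rot: [0.934, 0.357, 0.001, 0.0]
contact_force: [0.0, -0.7, -0.3]
opening: 0.289
finger_force: 59.5
t 4.6 tcp [0.4619 0.2596 0.0319] yaw 41.8 -> d [-3.28  5.24  0.09] twist -59.2
```

```bash
python3 -m pendant '[{"dx":0,"dy":0,"dz":0,"twist":-7},{"dx":-0.3,"dy":0.5,"dz":0,"twist":-15},{"dx":-0.8,"dy":1.3,"dz":0,"twist":-24},{"dx":-1.4,"dy":2.3,"dz":0,"twist":-33},{"dx":-2.1,"dy":3.4,"dz":0,"twist":-42},{"dx":-2.8,"dy":4.4,"dz":0,"twist":-50},{"dx":-3.2,"dy":5.1,"dz":0,"twist":-56},{"dx":-3.3,"dy":5.2,"dz":0,"twist":-59.2},{"dx":-3.3,"dy":5.2,"dz":0,"twist":-59.2}]'
python3 - <<'E'
from h import *
go(.4724,.1986,.031,101)
c=cam("top");s=cam("scene");np.savez("top1.npz",**c);P=pts(c)
v,u=np.mgrid[0:400,0:640]
def rep(name,m):
    q=P[m];r=cv2.minAreaRect((q[:,:2]*1000).astype(np.float32));print(name,len(q),np.round(np.median(q,0),4),np.round(r[0],1),np.round(r[1],1),r[2])
h=cv2.cvtColor(c["img"],cv2.COLOR_RGB2HSV).astype(int);o=(h[...,0]<15)&(h[...,1]>150)&(h[...,2]>80)&(u>220)&(u<275)&(v>180)&(v<225)
rep("orange",o&(P[...,2]>.03))
B=(u>275)&(u<300)&(v>185)&(v<212)&(P[...,2]>.045)&(P[...,2]<.07);rep("ball",B)
a=cv2.resize(c["img"][150:250,200:330,::-1],None,fx=3,fy=3,interpolation=cv2.INTER_CUBIC)
b=cv2.resize(s["img"][125:225,285:415,::-1],None,fx=3,fy=3,interpolation=cv2.INTER_CUBIC)
cv2.imwrite("pics/aim.png",np.hstack([a,b]))
E
```

```text
time: 5.72
eef_pos: [0.4714, 0.1985, 0.031]
tcp_rot: [0.636, 0.771, -0.0, -0.0]
contact_force: [-0.6, -0.1, -0.9]
opening: 0.294
finger_force: 59.4
t 5.72 tcp [0.4714 0.1985 0.031 ] yaw 100.94 -> d [-0.01  0.1   0.  ] twist -0.1
orange 69 [0.4786 0.1475 0.0523] [393.8  35.6] [327.5  38.1] 53.00837326049805
ball 51 [0.5001 0.0211 0.053 ] [505.7  24.2] [38.5 32.1] 22.912050247192383
```

View pics/aim.png

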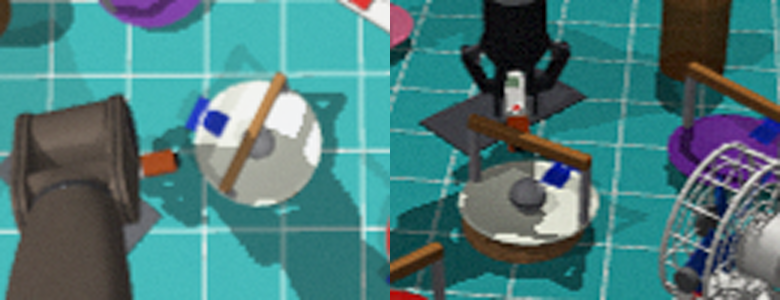

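The picture shows the thermometer's orange front at (160,163) in the left half, level beside the dish and facing the ball at (262,145). Next I check the bar axis more precisely.

Run:
```python
from h import *
c=dict(np.load("top1.npz"));P=pts(c);v,u=np.mgrid[0:400,0:640]
h=cv2.cvtColor(c["img"],cv2.COLOR_RGB2HSV).astype(int)
m=(h[...,0]<15)&(h[...,1]>150)&(u>240)&(u<265)&(v>195)&(v<215)
q=P[m&(P[...,2]>.045)&(P[...,2]<.06)];r=cv2.minAreaRect((q[:,:2]*1000).astype(np.float32));print("orange",len(q),r)
A=np.c_[q[:,:2]-q[:,:2].mean(0),np.ones(len(q))];print("plane",np.linalg.lstsq(A,q[:,2],rcond=None)[0])
print("px centroid",u[m].mean(),v[m].mean(), ray(c,u[m].mean(),v[m].mean(),.054))
k=(u>250)&(u<272)&(v>195)&(v<215)&(h[...,2]<60);print("lens px",k.sum(),u[k].mean(),v[k].mean(),ray(c,u[k].mean(),v[k].mean(),.04))
```

```text
orange 68 ((479.7285461425781, 148.9234619140625), (24.31803321838379, 38.17148971557617), 13.466360092163086)
plane [-0.03431943 -0.02524598  0.05192379]
px centroid 252.52857142857144 203.77142857142857 [0.47934646 0.14860838 0.054     ]
lens px 5 258.4 202.6 [0.48547524 0.12905876 0.04      ]
```

```bash
Z='x'; for i in 1 2; do python3 -m pendant '[{"dx":0,"dy":0,"dz":0,"twist":0},{"dx":0,"dy":0,"dz":0,"twist":0},{"dx":0,"dy":0,"dz":0,"twist":0},{"dx":0,"dy":0,"dz":0,"twist":0},{"dx":0,"dy":0,"dz":0,"twist":0},{"dx":0,"dy":0,"dz":0,"twist":0},{"dx":0,"dy":0,"dz":0,"twist":0},{"dx":0,"dy":0,"dz":0,"twist":0},{"dx":0,"dy":0,"dz":0,"twist":0},{"dx":0,"dy":0,"dz":0,"twist":0}]' | head -2; done
python3 -c "
from h import *
go(.4473,.258,.031,48);go(.4473,.258,.009,48)"
```

```text
time: 7.08
eef_pos: [0.4717, 0.1987, 0.0313]
time: 8.32
eef_pos: [0.4717, 0.1987, 0.0313]
t 8.32 tcp [0.4717 0.1987 0.0313] yaw 101.0 -> d [ 6.28 -1.26  0.03] twist 53.0
t 8.32 tcp [0.4717 0.1987 0.0313] yaw 101.0 -> d [ 6.28 -1.26  2.23] twist 53.0
```

```bash
python3 -m pendant '[{"dx":0.8,"dy":-0.1,"dz":0,"twist":3},{"dx":2,"dy":-0.4,"dz":0,"twist":10},{"dx":3.3,"dy":-0.7,"dz":0,"twist":20},{"dx":4.5,"dy":-0.9,"dz":0,"twist":30},{"dx":5.5,"dy":-1.1,"dz":0,"twist":40},{"dx":6.1,"dy":-1.3,"dz":0,"twist":48},{"dx":6.3,"dy":-1.3,"dz":0,"twist":53},{"dx":6.3,"dy":-1.3,"dz":0.8,"twist":53},{"dx":6.3,"dy":-1.3,"dz":1.6,"twist":53},{"dx":6.3,"dy":-1.3,"dz":1.8,"twist":53}]'
python3 -c "
from h import *
go(.4473,.258,.009,48)"
```

```text
time: 9.57
eef_pos: [0.4461, 0.2576, 0.0121]
tcp_rot: [0.913, 0.407, -0.001, -0.0]
contact_force: [0.0, 0.4, -0.7]
opening: 0.293
finger_force: 59.4
t 9.57 tcp [0.4461 0.2576 0.0121] yaw 48.02 -> d [0.11 0.06 0.31] twist 0.0
```

```bash
python3 -m pendant '[{"dx":0.1,"dy":0.1,"dz":0.1,"twist":0},{"dx":0.1,"dy":0.1,"dz":0.2,"twist":0},{"dx":0.1,"dy":0.1,"dz":0.3,"twist":0},{"dx":0.1,"dy":0.1,"dz":0.3,"twist":0}]'
python3 -m pendant '[{"dx":0,"dy":0,"dz":0,"twist":0},{"dx":0,"dy":0,"dz":0,"twist":0},{"dx":0,"dy":0,"dz":0,"twist":0},{"dx":0,"dy":0,"dz":0,"twist":0},{"dx":0,"dy":0,"dz":0,"twist":0},{"dx":0,"dy":0,"dz":-2,"twist":0},{"dx":0,"dy":0,"dz":-6,"twist":0},{"dx":0,"dy":0,"dz":-12,"twist":0},{"dx":0,"dy":0,"dz":-18,"twist":0}]' 100
python3 -c "
from h import *
go(.5058,.0268,.2,153.4)"
```

```text
time: 10.07
eef_pos: [0.4483, 0.2582, 0.0104]
tcp_rot: [0.914, 0.407, 0.0, -0.0]
contact_force: [0.7, 0.7, -0.8]
opening: 0.29
finger_force: 59.4
time: 11.2
eef_pos: [0.4478, 0.258, 0.1918]
tcp_rot: [0.914, 0.407, -0.0, -0.0]
contact_force: [0.8, 0.5, -0.3]
opening: 1.004
finger_force: 0.0
t 11.2 tcp [0.4478 0.258  0.1918] yaw 48.0 -> d [-13.3   19.77  -0.82] twist -105.4
```

```bash
python3 -m pendant '[{"dx":-1,"dy":2,"dz":-0.8,"twist":-10},{"dx":-2.5,"dy":4,"dz":-0.8,"twist":-20},{"dx":-4,"dy":6,"dz":-0.8,"twist":-30},{"dx":-5.5,"dy":8,"dz":-0.8,"twist":-40},{"dx":-7,"dy":10.5,"dz":-0.8,"twist":-50},{"dx":-8.5,"dy":12.5,"dz":-0.8,"twist":-60},{"dx":-10,"dy":15,"dz":-0.8,"twist":-70},{"dx":-11.5,"dy":17,"dz":-0.8,"twist":-80},{"dx":-13,"dy":19,"dz":-0.8,"twist":-90},{"dx":-13.3,"dy":19.8,"dz":-0.8,"twist":-100}]'
python3 - <<'E'
from h import *
go(.5058,.0268,.094,153.4)
c=cam("top");s=cam("scene");P=pts(c)
h=cv2.cvtColor(c["img"],cv2.COLOR_RGB2HSV).astype(int)
v,u=np.mgrid[0:400,0:640];T=(u>192)&(u<262)&(v>178)&(v<248)&(P[...,2]>.024)&(P[...,2]<.045)
q=P[T];print("thermo",len(q),cv2.minAreaRect((q[:,:2]*1000).astype(np.float32)))
a=cv2.resize(c["img"][150:250,190:320,::-1],None,fx=3,fy=3,interpolation=cv2.INTER_CUBIC)
b=cv2.resize(s["img"][125:225,285:415,::-1],None,fx=3,fy=3,interpolation=cv2.INTER_CUBIC)
cv2.imwrite("pics/pre.png",np.hstack([a,b]))
E
```

```text
time: 12.45
eef_pos: [0.5065, 0.0256, 0.1982]
tcp_rot: [0.274, 0.962, -0.0, -0.0]
contact_force: [-0.7, 0.8, -0.8]
opening: 1.004
finger_force: 0.0
t 12.45 tcp [0.5065 0.0256 0.1982] yaw 148.24 -> d [ 0.13  0.07 10.42] twist -5.2
thermo 269 ((449.338623046875, 257.18914794921875), (148.76026916503906, 26.128662109375), 48.089866638183594)
```

View pics/pre.png

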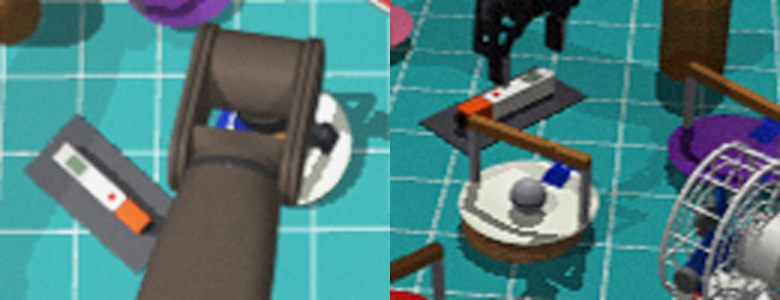

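The thermometer lies back on the mat's middle (left half, about (102,187)), and the ball still sits in the dish at (528,197). Now I descend on the bridge handle.

```bash
python3 -m pendant '[{"dx":0.1,"dy":0.1,"dz":1,"twist":-5.2},{"dx":0.1,"dy":0.1,"dz":3,"twist":-5.2},{"dx":0.1,"dy":0.1,"dz":5,"twist":-5.2},{"dx":0.1,"dy":0.1,"dz":7,"twist":-5.2},{"dx":0.1,"dy":0.1,"dz":8.5,"twist":-5.2},{"dx":0.1,"dy":0.1,"dz":9.5,"twist":-5.2},{"dx":0.1,"dy":0.1,"dz":10.2,"twist":-5.2},{"dx":0.1,"dy":0.1,"dz":10.4,"twist":-5.2},{"dx":0.1,"dy":0.1,"dz":10.4,"twist":-5.2},{"dx":0.1,"dy":0.1,"dz":10.4,"twist":-5.2}]' 50
python3 -c "
from h import *
go(.5058,.0268,.094,153.4)"
```

```text
time: 13.8
eef_pos: [0.5066, 0.0281, 0.0949]
tcp_rot: [0.232, 0.973, 0.0, 0.001]
contact_force: [-0.5, 0.4, 0.8]
opening: 0.499
finger_force: 0.0
t 13.8 tcp [0.5066 0.0281 0.0949] yaw 153.19 -> d [ 0.01 -0.15  0.09] twist -0.2
```

```bash
python3 -m pendant '[{"dx":0,"dy":-0.15,"dz":0.1,"twist":0},{"dx":0,"dy":-0.15,"dz":0.1,"twist":0},{"dx":0,"dy":-0.15,"dz":0.1,"twist":0}]' 25 20
python3 -m pendant '[{"dx":0,"dy":0,"dz":0,"twist":0},{"dx":0,"dy":0,"dz":0,"twist":0},{"dx":0,"dy":0,"dz":0,"twist":0},{"dx":0,"dy":0,"dz":0,"twist":0}]' 0 20
python3 -m pendant '[{"dx":0,"dy":0,"dz":0,"twist":0},{"dx":0,"dy":0,"dz":0,"twist":0},{"dx":0,"dy":0,"dz":0,"twist":0},{"dx":0,"dy":0,"dz":0,"twist":0}]' 0 80
```

```text
time: 14.18
eef_pos: [0.5055, 0.0268, 0.0934]
tcp_rot: [0.232, 0.973, 0.0, 0.0]
contact_force: [0.3, 0.6, 0.9]
opening: 0.247
finger_force: 0.0
time: 14.68
eef_pos: [0.5053, 0.027, 0.0931]
tcp_rot: [0.232, 0.973, 0.0, -0.0]
contact_force: [-0.1, 0.4, -1.7]
opening: 0.158
finger_force: 20.3
time: 15.18
eef_pos: [0.5054, 0.0269, 0.0933]
tcp_rot: [0.232, 0.973, 0.0, -0.0]
contact_force: [0.8, 1.3, -1.1]
opening: 0.148
finger_force: 78.1
```

```bash
python3 -m pendant '[{"dx":0,"dy":0,"dz":-0.05,"twist":0},{"dx":0,"dy":0,"dz":-0.15,"twist":0},{"dx":0,"dy":0,"dz":-0.35,"twist":0},{"dx":0,"dy":0,"dz":-0.65,"twist":0},{"dx":0,"dy":0,"dz":-1.05,"twist":0},{"dx":0,"dy":0,"dz":-1.5,"twist":0},{"dx":0,"dy":0,"dz":-2.0,"twist":0},{"dx":0,"dy":0,"dz":-2.5,"twist":0},{"dx":0,"dy":0,"dz":-3.0,"twist":0},{"dx":0,"dy":0,"dz":-3.5,"twist":0}]'
python3 -m pendant '[{"dx":0,"dy":0,"dz":-0.5,"twist":0},{"dx":0,"dy":0,"dz":-1.1,"twist":0},{"dx":0,"dy":0,"dz":-1.7,"twist":0},{"dx":0,"dy":0,"dz":-2.3,"twist":0},{"dx":0,"dy":0,"dz":-2.9,"twist":0},{"dx":0,"dy":0,"dz":-3.5,"twist":0},{"dx":0,"dy":0,"dz":-4.1,"twist":0},{"dx":0,"dy":0,"dz":-4.6,"twist":0},{"dx":0,"dy":0,"dz":-5.1,"twist":0},{"dx":0,"dy":0,"dz":-5.5,"twist":0}]'
python3 -m pendant '[{"dx":0,"dy":0,"dz":-0.4,"twist":0},{"dx":0,"dy":0,"dz":-0.7,"twist":0},{"dx":0,"dy":0,"dz":-0.9,"twist":0},{"dx":0,"dy":0,"dz":-1.0,"twist":0},{"dx":0,"dy":0,"dz":-1.0,"twist":0},{"dx":0,"dy":0,"dz":-1.0,"twist":0},{"dx":0,"dy":0,"dz":-1.0,"twist":0},{"dx":0,"dy":0,"dz":-1.0,"twist":0}]'
python3 - <<'E'
from h import *
go(.5055,.0268,.194,153.4-95.5)
c=cam("top");s=cam("scene")
a=cv2.resize(c["img"][150:250,225:355,::-1],None,fx=3,fy=3,interpolation=cv2.INTER_CUBIC)
b=cv2.resize(s["img"][100:200,275:405,::-1],None,fx=3,fy=3,interpolation=cv2.INTER_CUBIC)
cv2.imwrite("pics/lift.png",np.hstack([a,b]))
E
```

```text
time: 16.42
eef_pos: [0.5055, 0.0269, 0.1287]
tcp_rot: [0.232, 0.973, 0.0, 0.0]
contact_force: [0.4, 0.2, -4.8]
opening: 0.147
finger_force: 77.9
time: 17.68
eef_pos: [0.5055, 0.0269, 0.1837]
tcp_rot: [0.232, 0.973, 0.0, 0.0]
contact_force: [0.1, 0.1, -4.5]
opening: 0.143
finger_force: 77.9
time: 18.68
eef_pos: [0.5054, 0.0268, 0.1932]
tcp_rot: [0.232, 0.973, -0.0, -0.0]
contact_force: [-0.6, -0.1, -4.8]
opening: 0.149
finger_force: 77.9
t 18.68 tcp [0.5054 0.0268 0.1932] yaw 153.2 -> d [-0.01  0.   -0.08] twist 95.3
```

View pics/lift.png

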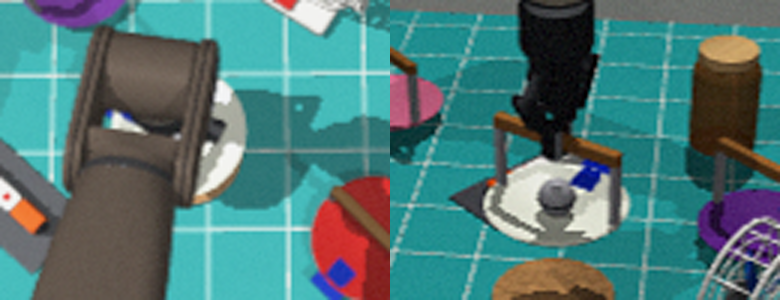

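The picture shows the dish hanging level at right-half (556,200) above the cork, with the ball in the middle. Next comes a slow turn of 95° to meet the fan's bearing of about -33°.

```bash
python3 -m pendant '[{"dx":0,"dy":0,"dz":0,"twist":0.2},{"dx":0,"dy":0,"dz":0,"twist":0.6},{"dx":0,"dy":0,"dz":0,"twist":1.3},{"dx":0,"dy":0,"dz":0,"twist":2.3},{"dx":0,"dy":0,"dz":0,"twist":3.6},{"dx":0,"dy":0,"dz":0,"twist":5.2},{"dx":0,"dy":0,"dz":0,"twist":7.1},{"dx":0,"dy":0,"dz":0,"twist":9.3},{"dx":0,"dy":0,"dz":0,"twist":11.7},{"dx":0,"dy":0,"dz":0,"twist":14.2}]' | head -3
python3 -m pendant '[{"dx":0,"dy":0,"dz":0,"twist":2.7},{"dx":0,"dy":0,"dz":0,"twist":5.4},{"dx":0,"dy":0,"dz":0,"twist":8.1},{"dx":0,"dy":0,"dz":0,"twist":10.8},{"dx":0,"dy":0,"dz":0,"twist":13.5},{"dx":0,"dy":0,"dz":0,"twist":16.2},{"dx":0,"dy":0,"dz":0,"twist":18.9},{"dx":0,"dy":0,"dz":0,"twist":21.6},{"dx":0,"dy":0,"dz":0,"twist":24.3},{"dx":0,"dy":0,"dz":0,"twist":27}]' | head -3
python3 -m pendant '[{"dx":0,"dy":0,"dz":0,"twist":2.7},{"dx":0,"dy":0,"dz":0,"twist":5.4},{"dx":0,"dy":0,"dz":0,"twist":8.1},{"dx":0,"dy":0,"dz":0,"twist":10.8},{"dx":0,"dy":0,"dz":0,"twist":13.5},{"dx":0,"dy":0,"dz":0,"twist":16.2},{"dx":0,"dy":0,"dz":0,"twist":18.9},{"dx":0,"dy":0,"dz":0,"twist":21.6},{"dx":0,"dy":0,"dz":0,"twist":24.3},{"dx":0,"dy":0,"dz":0,"twist":27}]' | head -3
python3 -m pendant '[{"dx":0,"dy":0,"dz":0,"twist":2.7},{"dx":0,"dy":0,"dz":0,"twist":5.4},{"dx":0,"dy":0,"dz":0,"twist":8.1},{"dx":0,"dy":0,"dz":0,"twist":10.8},{"dx":0,"dy":0,"dz":0,"twist":13.4},{"dx":0,"dy":0,"dz":0,"twist":15.8},{"dx":0,"dy":0,"dz":0,"twist":18.0},{"dx":0,"dy":0,"dz":0,"twist":20.0},{"dx":0,"dy":0,"dz":0,"twist":21.8},{"dx":0,"dy":0,"dz":0,"twist":23.4}]' | head -3
python3 -m pendant '[{"dx":0,"dy":0,"dz":0,"twist":1.3},{"dx":0,"dy":0,"dz":0,"twist":2.3},{"dx":0,"dy":0,"dz":0,"twist":3.0},{"dx":0,"dy":0,"dz":0,"twist":3.4},{"dx":0,"dy":0,"dz":0,"twist":3.4},{"dx":0,"dy":0,"dz":0,"twist":3.4},{"dx":0,"dy":0,"dz":0,"twist":3.4},{"dx":0,"dy":0,"dz":0,"twist":3.4},{"dx":0,"dy":0,"dz":0,"twist":3.4},{"dx":0,"dy":0,"dz":0,"twist":3.4}]'
python3 -m pendant '[{"dx":0,"dy":0,"dz":0,"twist":0},{"dx":0,"dy":0,"dz":0,"twist":0},{"dx":0,"dy":0,"dz":0,"twist":0},{"dx":0,"dy":0,"dz":0,"twist":0},{"dx":0,"dy":0,"dz":0,"twist":0},{"dx":0,"dy":0,"dz":0,"twist":0},{"dx":0,"dy":0,"dz":0,"twist":0},{"dx":0,"dy":0,"dz":0,"twist":0}]' | head -3
python3 - <<'E'
from h import *
go(.5055,.0268,.194,58.4)
c=cam("top");s=cam("scene");P=pts(c)
a=cv2.resize(c["img"][100:230,225:355,::-1],None,fx=3,fy=3,interpolation=cv2.INTER_CUBIC)
b=cv2.resize(s["img"][100:230,285:415,::-1],None,fx=3,fy=3,interpolation=cv2.INTER_CUBIC)
cv2.imwrite("pics/fin.png",np.hstack([a,b]))
h=cv2.cvtColor(c["img"],cv2.COLOR_RGB2HSV).astype(int);v,u=np.mgrid[0:400,0:640]
B=(h[...,0]>105)&(h[...,0]<130)&(h[...,1]>120)&(u>270)&(u<330)&(v>155)&(v<210)
q=P[B];q=q[(q[:,2]>.1)&(q[:,2]<.16)];m=np.median(q,0) if len(q) else None;print("lip",len(q),m, np.degrees(np.arctan2(m[1]-.0268,m[0]-.5055)) if len(q) else "")
E
```

```text
time: 20.02
eef_pos: [0.5055, 0.0268, 0.1934]
tcp_rot: [0.351, 0.936, 0.0, 0.0]
time: 21.28
eef_pos: [0.5055, 0.0268, 0.1933]
tcp_rot: [0.56, 0.828, -0.0, -0.0]
time: 22.52
eef_pos: [0.5055, 0.0269, 0.1933]
tcp_rot: [0.738, 0.675, 0.0, -0.0]
time: 23.78
eef_pos: [0.5055, 0.0269, 0.1933]
tcp_rot: [0.859, 0.511, 0.0, -0.0]
time: 25.02
eef_pos: [0.5055, 0.0269, 0.1933]
tcp_rot: [0.874, 0.486, 0.0, -0.0]
contact_force: [0.2, -0.4, -4.6]
opening: 0.145
finger_force: 77.9
time: 26.02
eef_pos: [0.5055, 0.0268, 0.1933]
tcp_rot: [0.874, 0.486, -0.0, 0.0]
t 26.02 tcp [0.5055 0.0268 0.1933] yaw 58.2 -> d [-0.    0.   -0.07] twist -0.2
lip 19 [ 0.57283289 -0.02976752  0.133084  ] -40.03419814780836
```

View pics/fin.png

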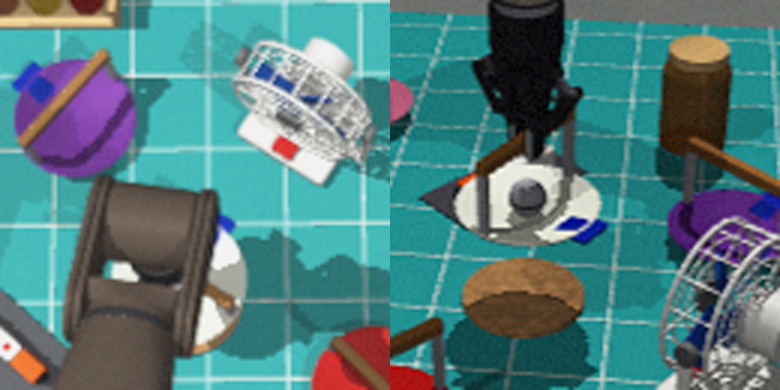

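The dish is level at right-half (527,205). The ball is in the middle at (527,195), and the lip at (583,230) points to the fan. In the top view the lip is partly hidden by the arm, so its raw angle is biased, and I rely on the tool yaw instead.

```bash
python3 -c "
from plant import ctrl
print(ctrl.sign_off())"
```

```text
the job is handed in; nothing more can be done
None
```

Job handed in at about 26 s: I aimed the thermometer at the ball for over 2 s and laid it back on the middle of its mat, and the arm now holds the dish level and still about 10 cm above the trivet, blue lip to the fan (turned 95°, since the fan stood slightly past a quarter turn) and ball in the middle.

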